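Bring out the sample tray with the two-key release

TASK

Bring the sample dish out of the bench reader: with one fingertip on each, press the two large round keys on its top down together, and keep both down until the tray has slid all the way out by itself; then let go and move clear. Do not press the small square key between them, do not pull, push or lift the tray or its dish, and leave the other things on the bench where they stand.

Things in the scene. Friction and masses are not known exactly. Their poses are not given: they have to be found in the camera images.
- reader: Bench sample reader, fixed: white box 200 x 200 mm, 115 mm high, flat grey top, raised white strip with dark display along its rear edge (15 mm above the top). Origin: centre of its underside, on the bench; its front with the grey tray panel faces its -x, z up. On top, in a row along its y at x = -20 mm: round key (y +30), small square key (y 0), round key (y -30). Yaw about +-0.45 rad.
- key_left_top (a point): Centre of the top face of the round key on the reader's +y side: black, 26 mm across, standing 12 mm above the grey top (127 mm above the bench) when up; moves with the key. The two round keys are 60 mm apart centre to centre.
- key_right_top (a point): Centre of the top face of the other round key, on the reader's -y side; same size and height.
- key_left (a joint): Travel of the +y round key, straight down, spring-loaded: 0 = up, 0.008 m = fully down (then 4 mm above the grey top). The spring takes 1.5 N at the start and 5 N fully down, plus a little friction from the catch. Its catch is free of the tray below about 0.0045 m.
- key_right (a joint): Travel of the -y round key; the same. The tray is free only while both keys are down; a key that is let go too early catches the tray half way.
- tray (a joint): How far the tray is out: 0 = shut, 0.075 m = all the way out (it stops there and stays). It is driven by its own damped spring at about 0.03 m/s, so takes 2 to 3 s once both keys are down.
- tray_front (a point): Centre of the tray's grey front panel (138 mm wide, 46 mm high), 35 mm above the bench; moves with the tray, towards the reader's -x.
- key_small (a joint): Travel of the small square key (14 x 14 mm, standing 7 mm above the grey top) midway between the round keys: 0 = up, 0.004 m = fully down. Not to be pressed.
- dish: Round aluminium sample dish, 56 mm across, 18 mm high, loose on the tray floor 15 mm above the bench, hidden in the reader at the start. Origin: centre of its underside.
- weight: Steel knobbed weight, 22 mm across, 34 mm high, standing loose on the reader's grey top near its front edge, 55 to 65 mm in front of the row of keys. Origin: centre of its underside. Bystander.
- jar: Clear plastic jar with a white lid, 48 mm across, 65 mm high, standing on the bench beside the reader. Origin: centre of its underside. Bystander.
- vial: Small amber bottle, 40 mm across, 85 mm high, standing on the bench on the other side of the reader. Origin: centre of its underside. Bystander.
- phone: Black phone, 145 x 72 x 9 mm, lying on the bench to the robot's right. Bystander.
- spatula: Steel spatula, 200 mm long, lying on the bench to the robot's left. Bystander.
- cup: White plastic cup, 76 mm across, 85 mm high, standing to the left. Bystander.
- block: Small wooden block, 60 x 35 x 30 mm, on the bench to the right. Bystander.

How it is judged:
On the way, in this order (a step that is already met when the one before it is completed fails the run):
1. both round keys are held down together by the fingers and the tray starts out (value of joint each of key_left, key_right above 0.0045 m and contact force between the fingers and reader above 2 N and value of joint tray between 0.004 and 0.05 m), for 0.2 s.
2. both round keys are still held down when the tray arrives all the way out (value of joint each of key_left, key_right above 0.0045 m and contact force between the fingers and reader above 2 N and value of joint tray above 0.0705 m), for 0.1 s.
At the end, for the whole second after the job is handed in: The tray is all the way out (within 4.5 mm of 75 mm), both round keys and the square key are up again (within 1.5 mm), the dish stands level and at rest on the tray floor in front of the reader, and every bystander is within 30 mm of where it stood (value of joint tray above 0.0705 m and value of joint each of key_left, key_right, key_small below 0.0015 m and x of dish in the frame of reader between -0.165 and -0.105 m and y of dish in the frame of reader between -0.035 and 0.035 m and z of dish in the frame of reader between 0.01 and 0.022 m and linear speed of dish below 0.02 m/s and angle between dish's own z axis and vertical below 0.15 rad and distance of each of weight, jar, vial, phone, spatula, cup, block from where it was at the start of the episode below 0.03 m); the robot touches nothing.
It fails at once if a round key, or both, is let go while the tray is only part of the way out (value of joint tray between 0.008 and 0.066 m and (value of joint any of key_left, key_right below 0.001 m or contact force between the fingers and reader below 0.3 N)).
It fails at once if the small square key is pressed (more than 2 mm) (value of joint key_small above 0.002 m).
It fails at once if the tray is pulled out or pushed back instead of sliding by itself (velocity of joint tray above 0.08 m/s or velocity of joint tray below -0.05 m/s).
It fails at once if the dish is touched by the fingers or lifted off the tray (contact force between the fingers and dish above 0.5 N or height (world z) of dish above 0.03 m).
It fails at once if a bystander is moved, lifted or carried (more than 30 mm) (distance of any of weight, jar, vial, phone, spatula, cup, block from where it was at the start of the episode above 0.03 m).
It also fails if it takes over 30 s, if anything falls off the work surface, if the arm or the gripper's body presses on something with over 40 N, if the wrist force passes 120 N, or if a joint passes its speed limit or range.

ROBOT

A 6-joint arm with a two-finger parallel gripper is mounted at the origin on the work surface. World frame = base frame: x ahead of the robot, y to its left, z up, the work surface at z = 0. Lengths are in m, angles in rad, forces in N, time in s.
With the tool pointing down it reaches from about 0.375 to 0.9 m from the base axis. Payload 3.1 kg.
Tool frame: the origin (TCP) lies between the finger pads; the fingertips stand 8 mm ahead of it and the grasp point (between the pads) lies 11 mm behind it (manip.tip_extent is the distance from the TCP to the fingertips, in m); z points along the fingers, x is the direction in which the jaws open and shut, and the axes are right-handed (so a half turn about z gives the same grasp; the last joint's range is limited). The gripper opens to 85 mm and grips with 20 to 120 N. Pads are 22 mm wide; open, the fingers measure 114 mm over their backs; the gripper's body (76 mm by 85 mm) begins 54 mm behind the grasp point. The pads swing forward as they close: fully open they stand 13 mm farther back than shut.
Start: joints at [-1.438, 0.527, 1.433, -0, 1.181, -0.178], TCP at [0.192, -0.595, 0.206] pointing down, gripper open.
Joint ranges: [-3.08, 3.08], [-0.75, 2.2], [0.22, 2.44], [-1.43, 4.57], [0, 2.65], [-2.85, 2.85]. Speed limits (rad/s): [2.79, 2.79, 3.14, 3.14, 3.14, 3.14].

INTERFACE

Orientations are given as a unit quaternion [x, y, z, w].
In Python, from station import manip gives the robot as it stands.
- The arm moves only by the tool move_arm, never from a script. Its argument "deltas" is a list that holds one entry, the list of rows, each a list of 4 numbers: the shift along the tool's x, y, z in m, then the turn about the tool's z in degrees. A call has 1 to 20 rows; each row is the pose to reach, as a shift and turn from the pose measured when the call began, along the tool's axes at that moment; what a row does not reach only later rows make up. A row lasts 1/12 s, in which the tool goes at most 41.7 mm and 7.16 degrees, less where a joint would pass 70% of its speed; a pose out of reach is approached as far as the arm can. A call with a gripper value outside its range is refused whole. "gripper" is the opening, from 0 (shut) to 1 (fully open), set as the call begins (left out, the last holds). The fingers move at their own pace and stop on an object; "squeeze" is the grip in N (left out, the last holds). Time passes only in rows, so rows that repeat a pose let the fingers close. It gives the time, the measured TCP pose, the force and the opening at its end, in the units of the state.
- manip.sense(): the state, without advancing time (a new reading comes with each control period).
- manip.snapshot(name): name is "scene" or "top"; returns a dict with "img" (384x512x3 uint8, red, green, blue), "vertical_fov" (degrees; the focal length in pixels is half the picture's height over the tangent of half this angle, whatever the lens; pixels are square), "cx", "cy" (the principal point, pixels), "origin" and "orientation" of the camera in the world. Camera axes: x right, y down, z forward; pixel columns grow to the right and rows downward; lengths in m; the calibration is good to about 2 mm. A picture is of the moment at which its call begins. There is no depth.
- manip.sign_off(): hands the job in, once; it reports no verdict.
The state is a dict: "t": time; "q": joint angles; "qd": joint speeds; "tau": joint torques, N m; "tcp_pos": TCP position; "tool_rot": TCP orientation; "force": force on the tool from outside, world axes, zero at the start; "ft_torque": the same for the moment, N m; "finger_gap": opening from 0.0 (shut) to 1.0 (fully open).
Only numpy, scipy, OpenCV 4.12 (cv2) and the standard library are available. Lean on these libraries where they do the work, as an engineer would, in place of code of your own. Each camera call takes 0.05 s, during which the arm holds its last target.

## Working session

There is one attempt and no reset: what is moved stays moved. The work goes in short steps, Python scripts to look and compute and a tool call to move; the robot and the scene stay as the last step left them, time stands still between calls to the robot, and variables do not carry over. Pictures are saved under pics/ and viewed, and the job is handed in when it is done.

Besides the shell and the picture viewer there is one more tool, called after ">>>" as name(argument=value, ...) on one line, values as JSON. move_arm: Moves the arm, as the interface text tells. Its arguments: {"type":"object","properties":{"deltas":{"type":"array"},"gripper":{"type":"number"},"squeeze":{"type":"number"}},"required":["deltas"]}

```bash
mkdir -p pics; ls
python3 - <<'E'
from station import manip
import cv2
print(manip.sense(), manip.tip_extent)
for n in("scene","top"):
    s=manip.snapshot(n); cv2.imwrite(f"pics/{n}0.png",s["img"][:,:,::-1])
    print({k:v for k,v in s.items() if k!="img"})
E
```

```text
pics
{'t': 0.0, 'q': array([-1.43754211e+00,  5.28471294e-01,  1.43389122e+00, -1.83795084e-05,
        1.18139602e+00, -1.78472394e-01]), 'qd': array([-0.00058198,  0.00125933, -0.00067837, -0.00116396,  0.00089579,
        0.00075976]), 'tau': array([-3.51344306e-04, -4.42352092e+01, -1.78025544e+01, -3.46898105e-04,
        8.45113420e-03, -8.72232590e-06]), 'tcp_pos': array([ 0.19162519, -0.59409705,  0.20543405]), 'tool_rot': array([ 8.08303044e-01, -5.88765672e-01, -7.54391043e-04, -7.76999222e-04]), 'force': array([ 0.05131986, -1.15761568,  0.56771567]), 'ft_torque': array([-0.00692601,  0.00395825, -0.0469122 ]), 'finger_gap': 0.993234665788126} 0.008
{'vertical_fov': 46.377317280574275, 'cx': 250.96422108894723, 'cy': 190.83106959137638, 'origin': array([ 1.12458594, -0.62733222,  1.17098086]), 'orientation': array([ 0.88085141,  0.33790669, -0.12687592, -0.30630436])}
{'vertical_fov': 44.0460124038425, 'cx': 259.2144341027579, 'cy': 193.29974834430948, 'origin': array([ 0.24645307, -0.00402586,  1.50311302]), 'orientation': array([-0.70010154,  0.70736949, -0.06676673,  0.07091147])}
```

View pics/scene0.png

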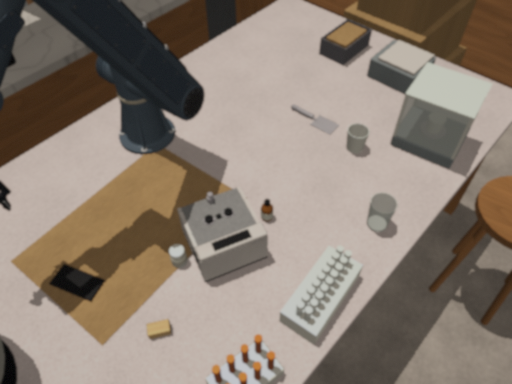

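View pics/top0.png

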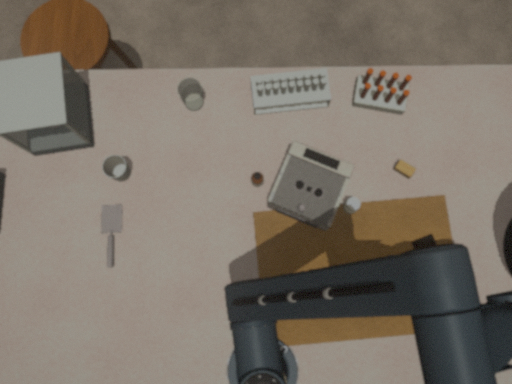

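The reader is near (310,188) in top and (222,232) in scene. Both views show the keys and the weight. I'll zoom in on them next.

Run:
```python
import cv2,numpy as np
a=cv2.imread("pics/scene0.png")[180:285,165:285];b=cv2.imread("pics/top0.png")[130:235,250:370]
cv2.imwrite("pics/crop0.png",np.vstack([cv2.resize(x,None,fx=5,fy=5,interpolation=cv2.INTER_CUBIC)[:300 if 0 else 525] for x in(a,)]))
cv2.imwrite("pics/crop1.png",cv2.resize(b,None,fx=5,fy=5,interpolation=cv2.INTER_CUBIC))
```

```text
(no output)
```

View pics/crop0.png

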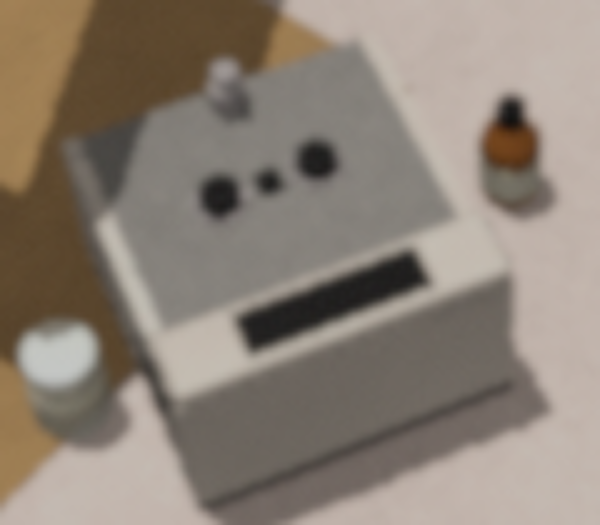

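View pics/crop1.png

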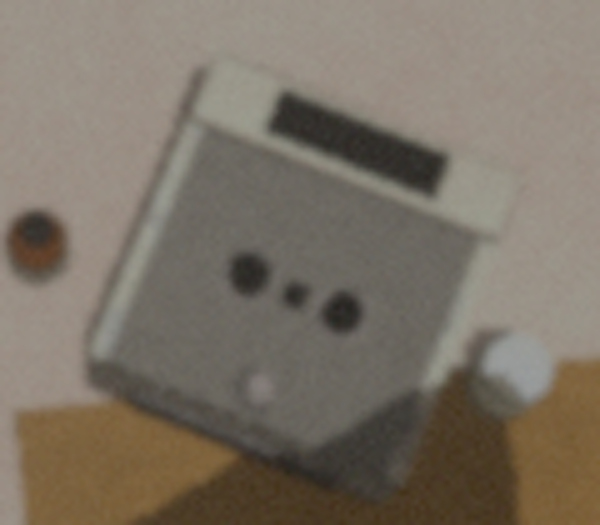

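Zoomed in, the keys are clear. In the top view the left key is at about (299.6,184.6) and the right at (318,192.5). In the scene view the left is at about (228,212) and the right at (209,219). The weight stands in front of the row.

```bash
cat > h.py <<'E'
import cv2,numpy as np
from scipy.spatial.transform import Rotation as R
def ray(s,u,v):
    f=192/np.tan(np.radians(s["vertical_fov"]/2))
    d=R.from_quat(s["orientation"]).apply([(u-s["cx"])/f,(v-s["cy"])/f,1.]); return np.array(s["origin"]),d
def onz(s,u,v,z):
    o,d=ray(s,u,v); return o+d*(z-o[2])/d[2]
def tri(a,b):
    A=0;B=0
    for o,d in(a,b):
        d=d/np.linalg.norm(d);P=np.eye(3)-np.outer(d,d);A=A+P;B=B+P@o
    return np.linalg.solve(A,B)
def blobs(s,x0,y0,x1,y1,th=70,k=6):
    g=cv2.cvtColor(s["img"],cv2.COLOR_RGB2GRAY)[y0:y1,x0:x1]
    g=cv2.resize(g,None,fx=k,fy=k,interpolation=cv2.INTER_CUBIC)
    n,l,st,c=cv2.connectedComponentsWithStats((g<th).astype(np.uint8))
    return [((c[i][0]+.5)/k-.5+x0,(c[i][1]+.5)/k-.5+y0,st[i,4]/k/k) for i in range(1,n) if st[i,4]>60]
E
python3 - <<'E'
from station import manip
from h import *
S=manip.snapshot("scene");T=manip.snapshot("top")
bt=blobs(T,292,177,326,200);bs=blobs(S,200,205,236,226)
print(np.round(bt,2),np.round(bs,2))
bt=[b for b in bt if b[2]>20];bs=[b for b in bs if b[2]>20]
bt.sort();bs.sort(key=lambda b:-b[0])
P=[]
for i,(a,b) in enumerate(zip(bt,bs)):
    print(onz(T,*a[:2],.125),onz(S,*b[:2],.125),tri(ray(T,*a[:2]),ray(S,*b[:2])))
    P.append((onz(T,*a[:2],.125)+onz(S,*b[:2],.125))/2)
d=P[0]-P[-1];print(np.linalg.norm(d[:2]),np.arctan2(-d[0],d[1]),(P[0]+P[-1])/2)
print("weight",onz(T,302,207,.149),"vial top", onz(T,257,176,.085))
q=manip.sense()["tool_rot"];print(R.from_quat(q).as_matrix())
E
```

```text
[[299.36 184.3   43.86]
 [308.6  188.57  13.78]
 [317.99 192.08  43.47]] [[227.94 211.63  39.33]
 [218.35 215.96  12.08]
 [208.54 218.86  42.36]]
[ 0.54463152 -0.11666697  0.125     ] [ 0.54940551 -0.11981255  0.125     ] [ 0.54602263 -0.11703328  0.11900583]
[ 0.52046005 -0.17115938  0.125     ] [ 0.52574939 -0.1749381   0.125     ] [ 0.52182567 -0.17198346  0.11815412]
0.05979878195005252 -0.41141255565733703 [ 0.53506161 -0.14564425  0.125     ]
weight [ 0.47225395 -0.12059569  0.149     ] vial top [0.5807754  0.00923052 0.085     ]
[[ 3.06777392e-01 -9.51781278e-01 -1.74292195e-04]
 [-9.51780361e-01 -3.06777343e-01  1.34389617e-03]
 [-1.33256412e-03 -2.46389076e-04 -9.99999082e-01]]
```

>>> move_arm(deltas=[[[-0.01,-0.014,-0.01,1],[-0.028,-0.041,-0.02,4],[-0.048,-0.07,-0.03,7],[-0.07,-0.101,-0.04,10],[-0.092,-0.132,-0.05,13],[-0.114,-0.164,-0.05,16],[-0.136,-0.196,-0.05,19],[-0.158,-0.228,-0.05,22],[-0.18,-0.259,-0.05,25],[-0.202,-0.291,-0.05,28],[-0.224,-0.323,-0.05,31],[-0.246,-0.354,-0.05,34],[-0.268,-0.386,-0.05,37],[-0.288,-0.415,-0.05,39],[-0.304,-0.438,-0.05,40.5],[-0.315,-0.454,-0.05,41.5],[-0.322,-0.464,-0.05,41.5],[-0.322,-0.464,-0.05,41.5],[-0.322,-0.464,-0.05,41.5],[-0.322,-0.464,-0.05,41.5]]], gripper=0.58)

```text
t: 1.87
tcp_pos: [0.5339, -0.1466, 0.2562]
tool_rot: [-0.547, 0.837, 0.001, -0.0]
force: [-0.3, -0.9, 0.1]
finger_gap: 0.58
```

```bash
cat > look.py <<'E'
import sys
from station import manip
from h import *
n=sys.argv[1]
ims=[]
for c,(u,v) in(("scene",(225,205)),("top",(308,188))):
    s=manip.snapshot(c); w=60
    im=s["img"][v-w:v+w,u-w:u+w,::-1]
    ims.append(cv2.resize(im,(400,400),interpolation=cv2.INTER_CUBIC))
cv2.imwrite(f"pics/{n}.png",np.hstack(ims))
st=manip.sense();M=R.from_quat(st["tool_rot"]).as_matrix()
tx=np.degrees(np.arctan2(M[1,0],M[0,0]))
print(st["t"],st["tcp_pos"],st["force"],st["finger_gap"],"toolx ang",tx,"tilt",M[:,2])
print("delta tool to target",M.T@(np.array([.5345,-.145,st["tcp_pos"][2]])-st["tcp_pos"]),"turn",tx+113.57)
E
python3 look.py l1
```

```text
1.9667 [ 0.53381343 -0.14680845  0.25628186] [-0.31954336 -0.57111342 -0.78947474] 0.5754819781803125 toolx ang -113.73415284903379 tilt [-6.98015113e-04  1.17280183e-03 -9.99999069e-01]
delta tool to target [-1.93183233e-03  9.93827866e-05  1.64171117e-06] turn -0.16415284903379757
```

View pics/l1.png

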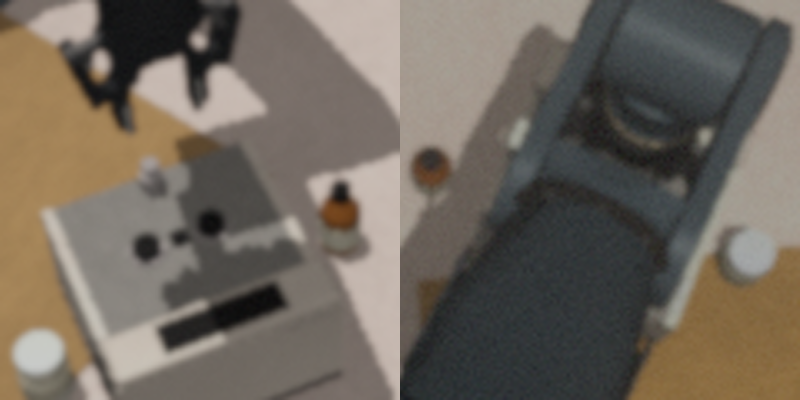

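The scene view shows the fingertips at crop (127,128) and (199,103), above and short of the keys in the image. The top view is blocked by the arm. I'll check the tip spacing and move most of the way down before looking again.

Run:
```python
from station import manip
from h import *
S=manip.snapshot("scene")
a=[onz(S,165+x*.3,145+y*.3,.25) for x,y in((125,125),(198,101))]
print(a,np.linalg.norm(a[0]-a[1]),(a[0]+a[1])/2)
```

```text
[array([ 0.49987366, -0.15653513,  0.25      ]), array([ 0.52607256, -0.09940746,  0.25      ])] 0.06284865228337778 [ 0.51297311 -0.12797129  0.25      ]
```

>>> move_arm(deltas=[[[-0.002,0,0.015,0],[-0.002,0,0.035,0],[-0.002,0,0.055,0],[-0.002,0,0.075,0],[-0.002,0,0.09,0],[-0.002,0,0.1,0],[-0.002,0,0.102,0],[-0.002,0,0.102,0]]])

```text
t: 2.68
tcp_pos: [0.5343, -0.1453, 0.154]
tool_rot: [-0.546, 0.838, 0.001, -0.0]
force: [-0.2, -0.7, -0.9]
finger_gap: 0.579
```

```bash
python3 look.py l2
```

```text
2.7833 [ 0.53529216 -0.14548469  0.15520392] [ 0.64354475 -0.33084295  0.61733592] 0.5813134003348641 toolx ang -113.76298901277998 tilt [ 1.13183613e-03  3.35616184e-04 -9.99999303e-01]
delta tool to target [-1.24392925e-04  9.20305168e-04 -7.33923313e-07] turn -0.19298901277998937
```

View pics/l2.png

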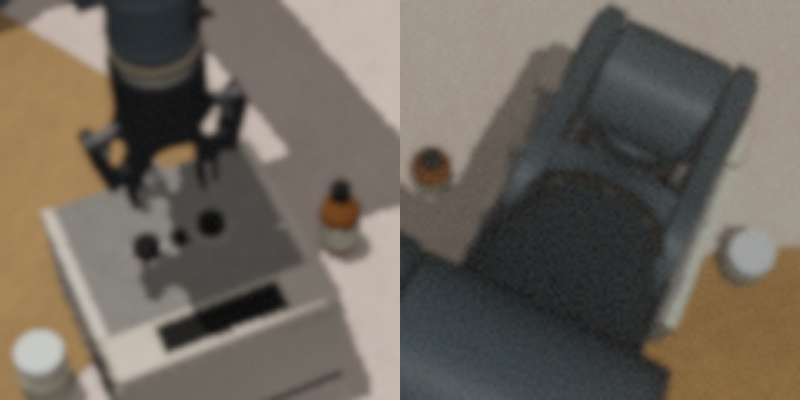

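Run:
```python
from station import manip
from h import *
s=manip.snapshot("scene")
im=s["img"][175:240,180:260,::-1]
im=cv2.resize(im,None,fx=9,fy=9,interpolation=cv2.INTER_CUBIC)
im=np.clip((im/255.)**.5*255,0,255).astype(np.uint8)
f=192/np.tan(np.radians(s["vertical_fov"]/2));Ri=R.from_quat(s["orientation"]).inv()
st=manip.sense();M=R.from_quat(st["tool_rot"]).as_matrix()
def pr(p):
    c=Ri.apply(p-s["origin"]);return (int((c[0]/c[2]*f+s["cx"]-180+.5)*9),int((c[1]/c[2]*f+s["cy"]-175+.5)*9))
for k,col in((.008,(0,0,255)),(-.011,(0,255,0)),(0,(255,0,0))):
  for x in(-.03,.03):
    cv2.circle(im,pr(st["tcp_pos"]+M@[x,0,k]),4,col,-1)
for x in(-.03,.03): cv2.circle(im,pr(np.array([.5345,-.145,.127])+M@[x,0,0]),4,(0,255,255),-1)
cv2.imwrite("pics/l3.png",im)
```

```text
(no output)
```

View pics/l3.png

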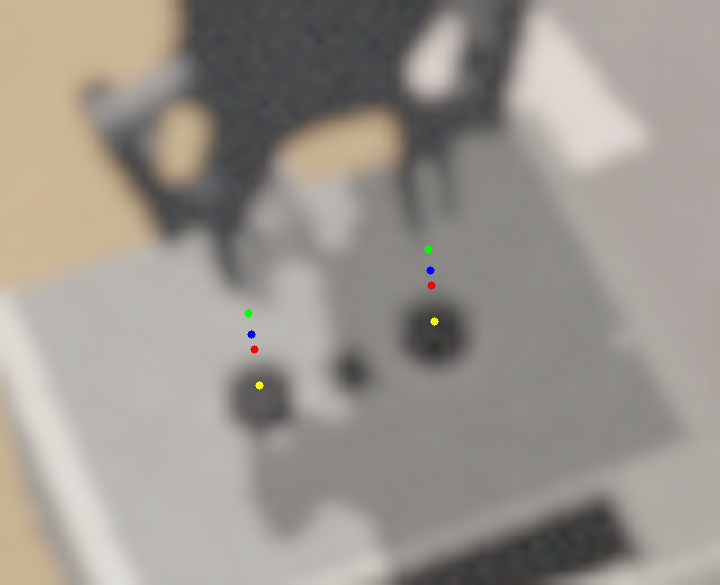

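The tips look higher in the image than the projected ones. Some of that is the pads standing back when open, and some may be poor contrast. I'll go down in small steps and watch the force.

>>> move_arm(deltas=[[[0,0,0.005,0],[0,0,0.01,0],[0,0,0.014,0],[0,0,0.016,0],[0,0,0.016,0],[0,0,0.016,0]]])

```text
t: 3.33
tcp_pos: [0.5353, -0.1453, 0.1392]
tool_rot: [-0.546, 0.837, -0.0, 0.001]
force: [0.3, -0.3, 0.4]
finger_gap: 0.583
```

```bash
cat > l.py <<'E'
import sys
from station import manip
from h import *
s=manip.snapshot("scene")
im=s["img"][175:240,180:260,::-1]
im=cv2.resize(im,None,fx=9,fy=9,interpolation=cv2.INTER_CUBIC)
im=np.clip((im/255.)**.5*255,0,255).astype(np.uint8)
cv2.imwrite(f"pics/{sys.argv[1]}.png",im)
st=manip.sense();print(st["t"],st["tcp_pos"],st["force"],st["ft_torque"])
E
python3 l.py m1
```

```text
3.3833 [ 0.53546871 -0.14540758  0.1393313 ] [ 0.06554418 -0.94303091 -0.31056572] [-0.03410227  0.01068525  0.0024036 ]
```

View pics/m1.png

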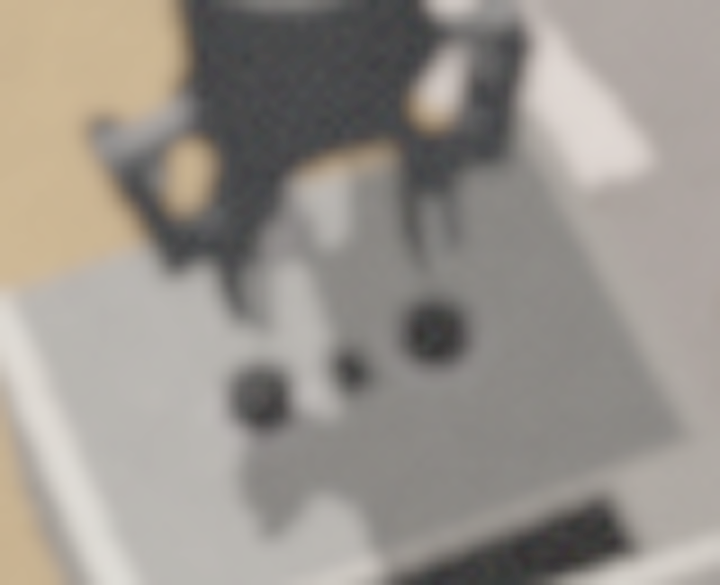

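>>> move_arm(deltas=[[[0,0,0.002,0],[0,0,0.004,0],[0,0,0.006,0],[0,0,0.008,0],[0,0,0.008,0],[0,0,0.008,0]]])

```text
t: 3.88
tcp_pos: [0.5354, -0.1454, 0.1311]
tool_rot: [-0.546, 0.837, -0.0, 0.001]
force: [-0.3, -0.4, -0.7]
finger_gap: 0.58
```

```bash
python3 l.py m2
```

```text
3.9333 [ 0.53545774 -0.14539291  0.13124618] [ 0.92143156  1.02266103 -1.12940367] [-0.01627093 -0.00704305 -0.00528334]
```

View pics/m2.png

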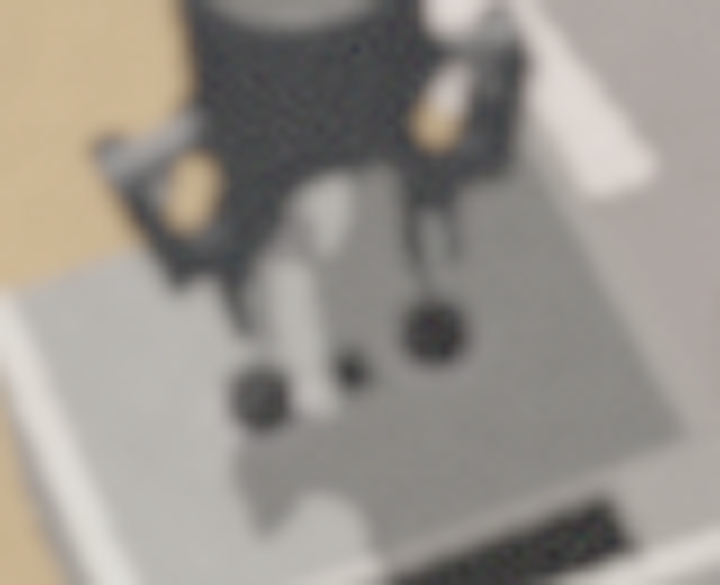

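>>> move_arm(deltas=[[[0,0,0.001,0],[0,0,0.002,0],[0,0,0.003,0],[0,0,0.004,0],[0,0,0.004,0]]])

```text
t: 4.35
tcp_pos: [0.5353, -0.1453, 0.127]
tool_rot: [-0.546, 0.837, -0.0, 0.001]
force: [-0.8, 0.2, -0.3]
finger_gap: 0.58
```

```bash
python3 l.py m3
```

```text
4.4 [ 0.53538012 -0.14535615  0.127082  ] [-0.64124548 -0.46643565 -0.18727833] [ 0.00985054  0.02302985 -0.05264103]
```

View pics/m3.png

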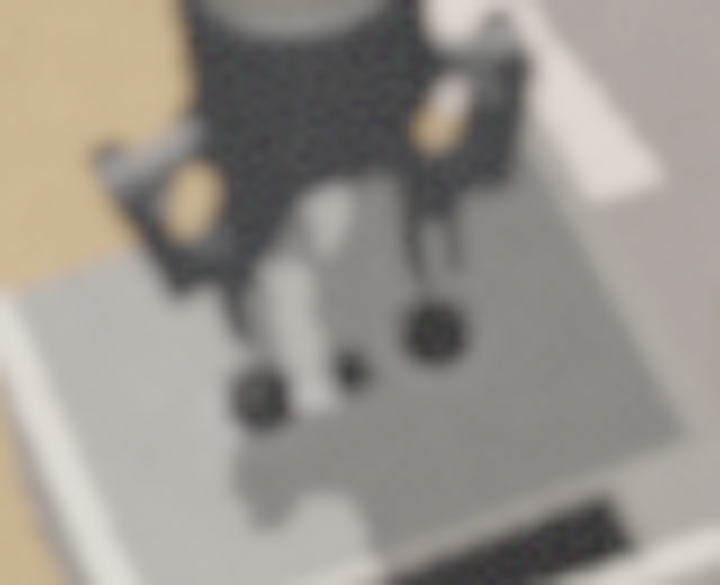

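Run:
```python
from station import manip
from h import *
s=manip.snapshot("scene")
X,Y,W,H,k=165,95,110,140,5
im=s["img"][Y:Y+H,X:X+W,::-1]
im=cv2.resize(im,None,fx=k,fy=k,interpolation=cv2.INTER_CUBIC)
im=np.clip((im/255.)**.5*255,0,255).astype(np.uint8)
im0=im.copy()
f=192/np.tan(np.radians(s["vertical_fov"]/2));Ri=R.from_quat(s["orientation"]).inv()
st=manip.sense();M=R.from_quat(st["tool_rot"]).as_matrix()
def pr(p):
    c=Ri.apply(np.array(p)-s["origin"]);return (int((c[0]/c[2]*f+s["cx"]-X+.5)*k),int((c[1]/c[2]*f+s["cy"]-Y+.5)*k))
for z in np.arange(-.2,.001,.02): cv2.circle(im,pr(st["tcp_pos"]+M@[0,0,z]),3,(0,0,255),-1)
for x in(-.038,.038):
  for y in (-.042,.042): cv2.circle(im,pr(st["tcp_pos"]+M@[x,y,-.065]),4,(0,255,0),-1)
for x in(-.03,.03):
  for y in (-.011,.011): cv2.circle(im,pr(st["tcp_pos"]+M@[x,y,.004]),3,(255,255,0),-1)
cv2.imwrite("pics/m4.png",im)
```

```text
(no output)
```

View pics/m4.png

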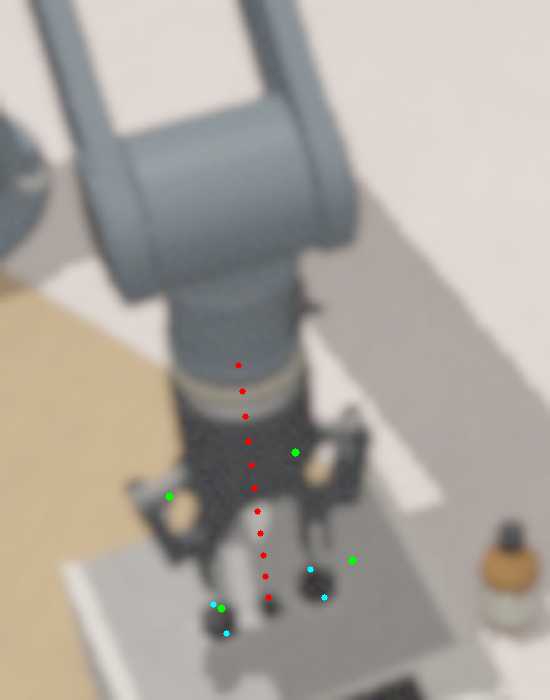

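The gripper appears higher in the image than the kinematics predict, and there's no contact yet. I'll keep going down in 1 mm steps and let contact settle the true tip height.

>>> move_arm(deltas=[[[0,0,0.001,0],[0,0,0.002,0],[0,0,0.003,0],[0,0,0.003,0]]])

```text
t: 4.78
tcp_pos: [0.5353, -0.1453, 0.1239]
tool_rot: [-0.546, 0.837, 0.0, 0.0]
force: [-0.3, 1.0, 0.8]
finger_gap: 0.579
```

```bash
python3 l.py m5
```

```text
4.8333 [ 0.53532061 -0.14534821  0.12402361] [-0.02979587 -0.13826122  0.25829545] [-0.00249946 -0.02283938  0.00254949]
```

>>> move_arm(deltas=[[[0,0,0.001,0],[0,0,0.002,0],[0,0,0.003,0],[0,0,0.003,0]]])

```text
t: 5.17
tcp_pos: [0.5352, -0.1453, 0.1208]
tool_rot: [-0.546, 0.837, 0.0, 0.0]
force: [-0.1, -0.2, 0.4]
finger_gap: 0.578
```

```bash
python3 l.py m6
```

```text
5.2167 [ 0.53522816 -0.14529639  0.12086514] [ 0.17025981 -0.55391244 -0.94983723] [-0.00096958 -0.01726025 -0.04350655]
```

View pics/m6.png

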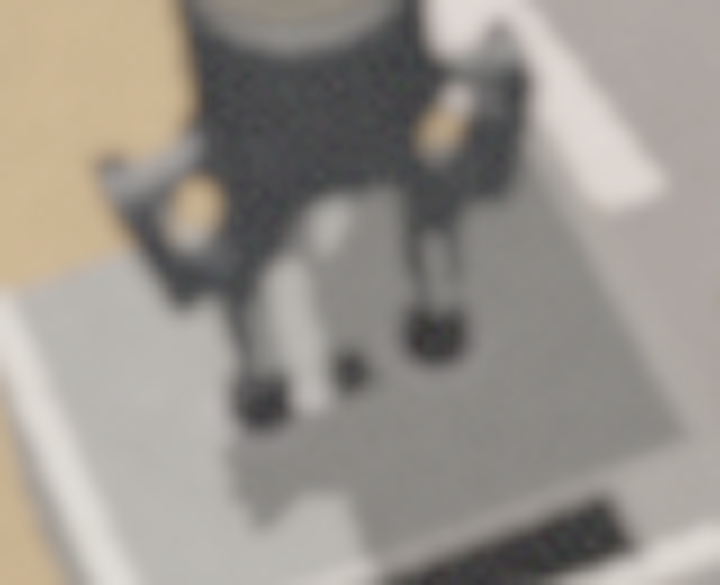

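The grey pad ends are now visible between the dark edges and just cover the upper rim of each key, at (262,372) and (437,310). They are above the keys and close to contact.

>>> move_arm(deltas=[[[0,0,0.001,0],[0,0,0.002,0],[0,0,0.003,0],[0,0,0.003,0]]])

```text
t: 5.55
tcp_pos: [0.5351, -0.1452, 0.1176]
tool_rot: [-0.546, 0.837, 0.0, 0.0]
force: [0.9, 0.9, -0.6]
finger_gap: 0.582
```

```bash
python3 l.py m7
```

```text
5.6 [ 0.53513395 -0.14523559  0.11771512] [-0.26298325 -0.17301702  0.22800298] [-0.02862659  0.01637454  0.04673424]
```

View pics/m7.png

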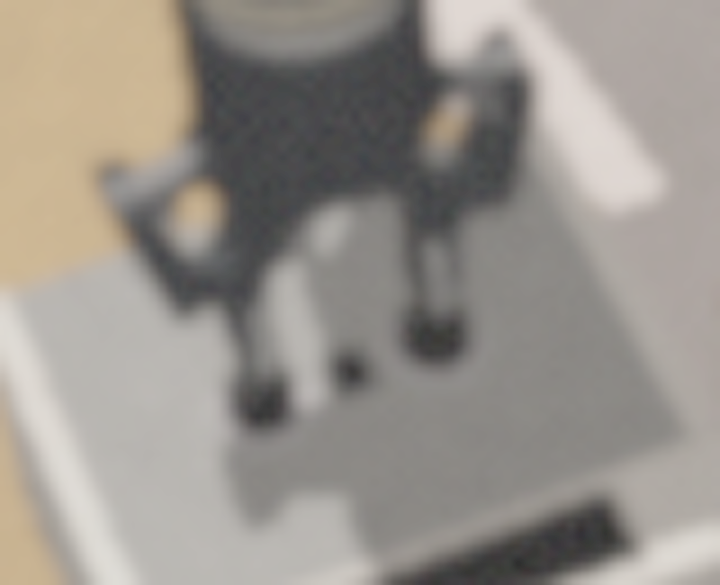

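Run:
```python
from station import manip
from h import *
a=cv2.imread("pics/scene0.png")
I=[manip.snapshot("scene")["img"][:,:,::-1].astype(np.float32) for _ in range(6)]
b=np.mean(I,0)
def c(im):
    x=im[200:232,198:240].astype(np.float32)
    x=cv2.resize(x,None,fx=9,fy=9,interpolation=cv2.INTER_CUBIC)
    x=x+1.5*(x-cv2.GaussianBlur(x,(0,0),9))
    return np.clip((np.clip(x,0,255)/255)**.5*255*1.1,0,255).astype(np.uint8)
cv2.imwrite("pics/n1.png",np.hstack([c(a),c(b)]))
```

```text
(no output)
```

View pics/n1.png

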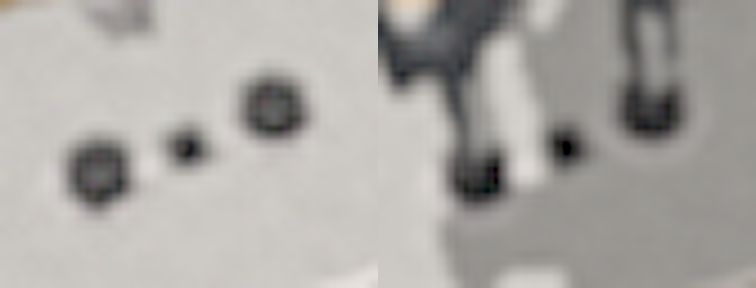

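The pads now overlap the upper halves of both round keys and are centred on them sideways (652 against 650, 475 against 478). The square key is clear. Going down further.

>>> move_arm(deltas=[[[0,0,0.001,0],[0,0,0.002,0],[0,0,0.003,0],[0,0,0.003,0]]])

```text
t: 6.23
tcp_pos: [0.5351, -0.1452, 0.1146]
tool_rot: [-0.546, 0.837, 0.0, 0.0]
force: [0.2, -0.9, 0.3]
finger_gap: 0.576
```

```bash
python3 l.py m8
```

```text
6.2833 [ 0.53515118 -0.14522377  0.11471682] [ 0.91576281 -0.25459654  0.00325606] [ 0.0128801  -0.0189197  -0.00635288]
```

>>> move_arm(deltas=[[[0,0,0.001,0],[0,0,0.002,0],[0,0,0.003,0],[0,0,0.003,0]]])

```text
t: 6.62
tcp_pos: [0.535, -0.1452, 0.1115]
tool_rot: [-0.546, 0.837, 0.0, 0.0]
force: [-0.3, 0.2, -0.7]
finger_gap: 0.579
```

Run:
```python
from station import manip
from h import *
a=cv2.imread("pics/scene0.png")
F=[];I=[]
for _ in range(4):
    I.append(manip.snapshot("scene")["img"][:,:,::-1].astype(np.float32)); F.append(manip.sense()["force"])
b=np.mean(I,0);print(np.mean(F,0),manip.sense()["t"],manip.sense()["tcp_pos"])
def c(im):
    x=im[200:232,198:240].astype(np.float32)
    x=cv2.resize(x,None,fx=9,fy=9,interpolation=cv2.INTER_CUBIC)
    x=x+1.5*(x-cv2.GaussianBlur(x,(0,0),9))
    return np.clip((np.clip(x,0,255)/255)**.5*255*1.1,0,255).astype(np.uint8)
cv2.imwrite("pics/n2.png",np.hstack([c(a),c(b)]))
```

```text
[-0.52158393  0.00670829  0.37770177] 6.8167 [ 0.53514206 -0.14525213  0.11175403]
```

View pics/n2.png

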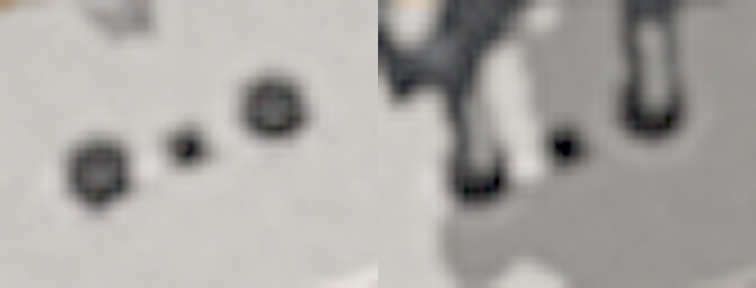

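The pads now cover the keys' upper halves down to their centres, so they're definitely above them. Continuing.

>>> move_arm(deltas=[[[0,0,0.001,0],[0,0,0.002,0],[0,0,0.003,0],[0,0,0.003,0]]])

```text
t: 7.15
tcp_pos: [0.535, -0.1452, 0.1085]
tool_rot: [-0.546, 0.837, 0.0, 0.0]
force: [-0.8, -0.6, 0.2]
finger_gap: 0.582
```

>>> move_arm(deltas=[[[0,0,0.001,0],[0,0,0.002,0],[0,0,0.003,0],[0,0,0.003,0]]])

```text
t: 7.48
tcp_pos: [0.5348, -0.1451, 0.1053]
tool_rot: [-0.546, 0.837, 0.001, 0.0]
force: [0.3, 0.3, -0.1]
finger_gap: 0.58
```

```bash
cat > n.py <<'E'
import sys
from station import manip
from h import *
a=cv2.imread("pics/scene0.png")
F=[];I=[]
for _ in range(3):
    I.append(manip.snapshot("scene")["img"][:,:,::-1].astype(np.float32)); F.append(manip.sense()["force"])
b=np.mean(I,0);print(np.mean(F,0),manip.sense()["t"],manip.sense()["tcp_pos"],manip.sense()["ft_torque"])
def c(im):
    x=im[195:235,190:240].astype(np.float32)
    x=cv2.resize(x,None,fx=8,fy=8,interpolation=cv2.INTER_CUBIC)
    x=x+1.5*(x-cv2.GaussianBlur(x,(0,0),9))
    return np.clip((np.clip(x,0,255)/255)**.5*255*1.1,0,255).astype(np.uint8)
cv2.imwrite(f"pics/{sys.argv[1]}.png",np.hstack([c(a),c(b)]))
E
python3 n.py n3
```

```text
[ 0.32070291 -0.30310421  0.22921934] 7.6333 [ 0.53499831 -0.14518472  0.10547602] [ 0.06023027 -0.0135644   0.01273898]
```

View pics/n3.png

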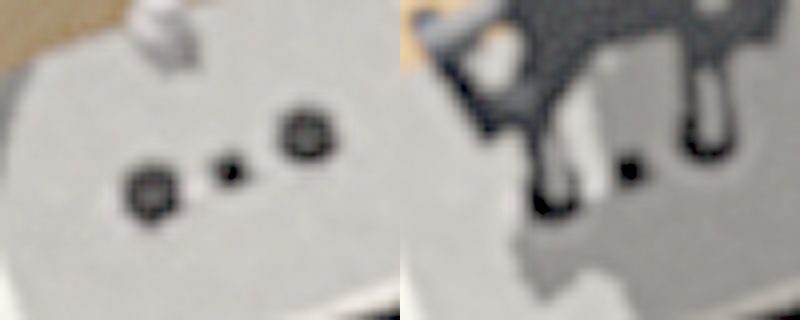

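>>> move_arm(deltas=[[[0,0,0.001,0],[0,0,0.002,0],[0,0,0.003,0],[0,0,0.003,0]]])

```text
t: 7.97
tcp_pos: [0.5349, -0.1451, 0.1022]
tool_rot: [-0.546, 0.837, 0.001, 0.0]
force: [0.2, -0.1, -0.4]
finger_gap: 0.58
```

>>> move_arm(deltas=[[[0,0,0.001,0],[0,0,0.002,0],[0,0,0.003,0],[0,0,0.003,0]]])

```text
t: 8.3
tcp_pos: [0.5348, -0.1451, 0.0992]
tool_rot: [-0.546, 0.838, 0.001, 0.0]
force: [0.3, 0.0, 2.2]
finger_gap: 0.581
```

```bash
python3 n.py n4; python3 -c "
import cv2,numpy as np
from station import manip
s=manip.snapshot('scene')['img'][:,:,::-1]
cv2.imwrite('pics/n5.png',cv2.resize(s[150:290,150:300],None,fx=4,fy=4,interpolation=cv2.INTER_CUBIC))"
```

```text
[-0.03326231  0.39174114  0.59791286] 8.45 [ 0.53482016 -0.14507563  0.09925746] [-0.03543873  0.04901681 -0.00284776]
```

View pics/n4.png

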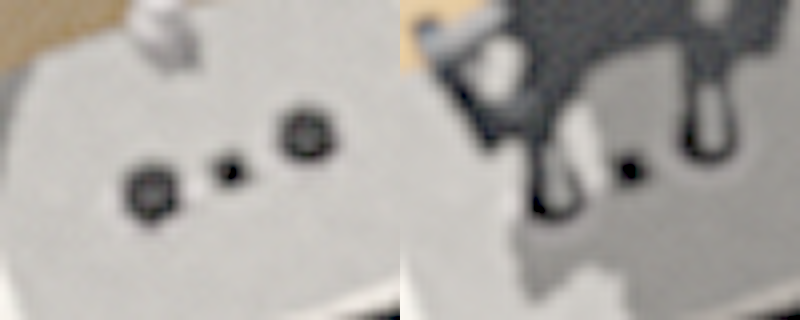

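View pics/n5.png

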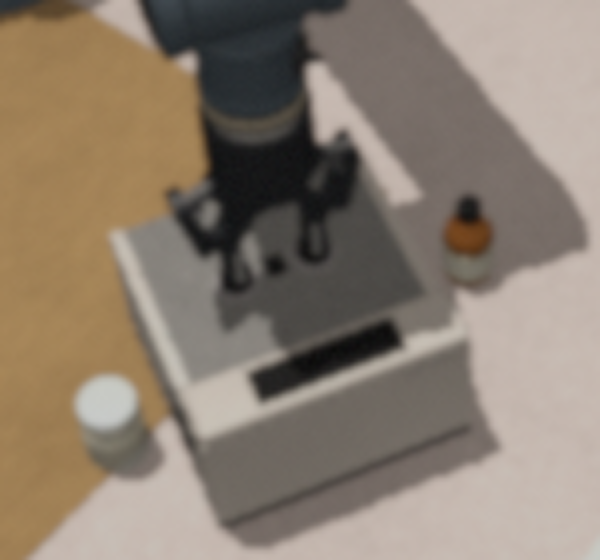

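The pads now cover the keys almost entirely; only a dark rim shows below each. The square key is clear between them. The first hint of vertical force has appeared.

>>> move_arm(deltas=[[[0,0,0.001,0],[0,0,0.002,0],[0,0,0.003,0],[0,0,0.003,0]]])

```text
t: 8.83
tcp_pos: [0.5349, -0.1451, 0.0965]
tool_rot: [-0.546, 0.837, 0.001, 0.0]
force: [-0.9, 0.6, 3.9]
finger_gap: 0.575
```

```bash
python3 n.py n6
```

```text
[-1.27614659  0.22133558  4.53492553] 8.9833 [ 0.53485018 -0.14508425  0.09654648] [0.11058662 0.32146261 0.01636851]
```

Contact is about 4.5 N upward, and the torque shows it balanced across both keys. Pressing down now.

>>> move_arm(deltas=[[[0,0,0.002,0],[0,0,0.004,0],[0,0,0.006,0],[0,0,0.0065,0],[0,0,0.0065,0]]])

```text
t: 9.4
tcp_pos: [0.5349, -0.1451, 0.0912]
tool_rot: [-0.546, 0.837, 0.0, 0.0]
force: [-3.1, 1.0, 10.6]
finger_gap: 0.581
```

```bash
python3 n.py n7
```

```text
[-2.84860366  1.30101006 11.44655027] 9.55 [ 0.53488378 -0.14510326  0.09116327] [0.11894491 0.43682682 0.01077683]
```

View pics/n7.png

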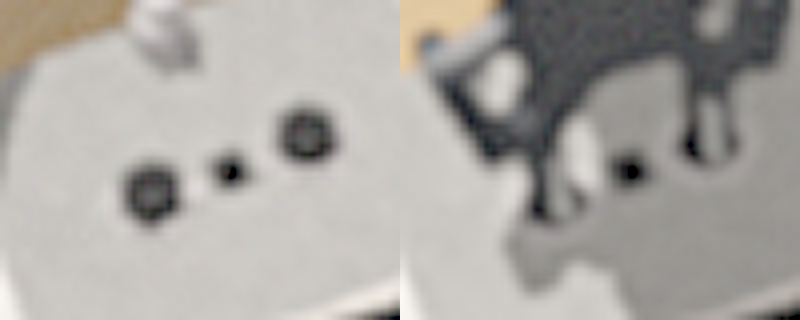

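Force is 11.4 N, so both keys should be near the bottom. I'll press 1 mm more, hold, then check the tray.

>>> move_arm(deltas=[[[0,0,0.001,0],[0,0,0.0015,0],[0,0,0.0015,0],[0,0,0.0015,0],[0,0,0.0015,0],[0,0,0.0015,0]]])

```text
t: 10.05
tcp_pos: [0.5349, -0.1451, 0.0911]
tool_rot: [-0.547, 0.837, -0.0, 0.0]
force: [-4.0, 1.6, 13.8]
finger_gap: 0.582
```

```bash
cat > w.py <<'E'
import sys,cv2,numpy as np
from station import manip
o=[]
for c,(u,v) in(("scene",(205,220)),("top",(308,200))):
    s=manip.snapshot(c)['img'][:,:,::-1]
    o.append(cv2.resize(s[v-70:v+70,u-70:u+70],(400,400),interpolation=cv2.INTER_CUBIC))
im=np.hstack(o);cv2.imwrite(f'pics/{sys.argv[1]}.png',np.clip((im/255.)**.6*255,0,255).astype(np.uint8))
st=manip.sense();print(st["t"],st["tcp_pos"],st["force"])
E
python3 w.py w1
```

```text
10.15 [ 0.53489917 -0.14512842  0.09114688] [-3.57335312  1.19836926 12.55701072]
```

View pics/w1.png

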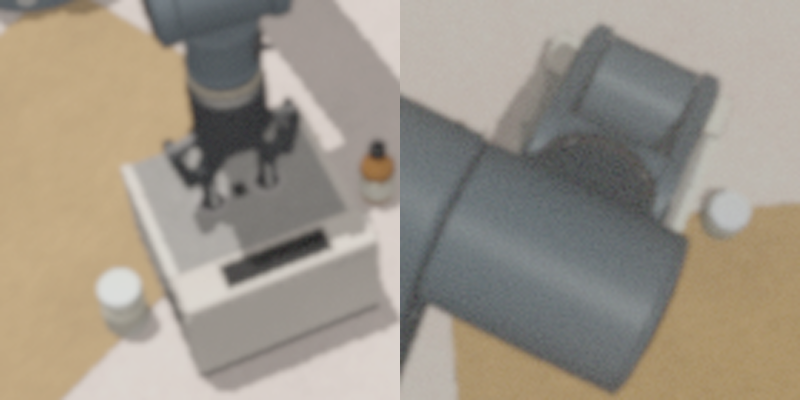

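The height stopped changing at 0.0911 while the force rose to about 13 N, so both keys are on their stops. The tray front is hidden in both views. I'll hold for well over 3 s.

>>> move_arm(deltas=[[[0,0,0.0015,0],[0,0,0.0015,0],[0,0,0.0015,0],[0,0,0.0015,0],[0,0,0.0015,0],[0,0,0.0015,0],[0,0,0.0015,0],[0,0,0.0015,0],[0,0,0.0015,0],[0,0,0.0015,0],[0,0,0.0015,0],[0,0,0.0015,0],[0,0,0.0015,0],[0,0,0.0015,0],[0,0,0.0015,0],[0,0,0.0015,0],[0,0,0.0015,0],[0,0,0.0015,0],[0,0,0.0015,0],[0,0,0.0015,0]]])

```text
t: 11.82
tcp_pos: [0.5349, -0.1451, 0.0911]
tool_rot: [-0.547, 0.837, -0.0, 0.0]
force: [-3.8, 1.3, 13.8]
finger_gap: 0.584
```

```bash
python3 w.py w2
```

```text
11.9167 [ 0.53489525 -0.14513411  0.09114221] [-3.39575839  0.6740296  13.58939612]
```

View pics/w2.png

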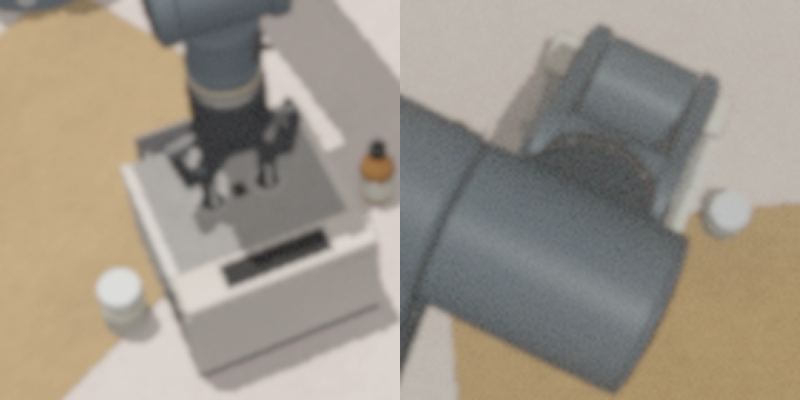

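The tray is visible now, a grey edge behind the front at crop (160,137). I'll hold until it stops moving.

>>> move_arm(deltas=[[[0,0,0.001,0],[0,0,0.001,0],[0,0,0.001,0],[0,0,0.001,0],[0,0,0.001,0],[0,0,0.001,0],[0,0,0.001,0],[0,0,0.001,0],[0,0,0.001,0],[0,0,0.001,0],[0,0,0.001,0],[0,0,0.001,0],[0,0,0.001,0],[0,0,0.001,0],[0,0,0.001,0],[0,0,0.001,0],[0,0,0.001,0],[0,0,0.001,0],[0,0,0.001,0],[0,0,0.001,0]]])

```text
t: 13.58
tcp_pos: [0.5349, -0.1451, 0.0912]
tool_rot: [-0.547, 0.837, -0.001, 0.001]
force: [-2.3, 1.4, 9.8]
finger_gap: 0.579
```

```bash
python3 w.py w3
```

```text
13.6833 [ 0.5349173  -0.14512177  0.09117811] [-2.2263079   0.79987585 11.0348153 ]
```

>>> move_arm(deltas=[[[0,0,0.001,0],[0,0,0.001,0],[0,0,0.001,0],[0,0,0.001,0],[0,0,0.001,0],[0,0,0.001,0],[0,0,0.001,0],[0,0,0.001,0]]])

```text
t: 14.35
tcp_pos: [0.5349, -0.1452, 0.0912]
tool_rot: [-0.547, 0.837, -0.001, 0.001]
force: [-2.1, 1.1, 9.7]
finger_gap: 0.58
```

```bash
python3 w.py w4; python3 -c "
import cv2,numpy as np
cv2.imwrite('pics/w34.png',np.hstack([cv2.imread(f'pics/w{i}.png')[80:260,100:360] for i in (2,3,4)]))"
```

```text
14.45 [ 0.53493844 -0.14513406  0.09118032] [-2.39597832  1.79488045  9.45231342]
```

View pics/w34.png

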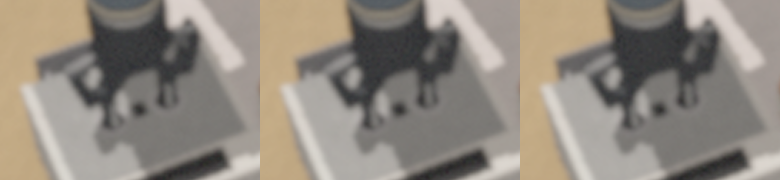

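The tray edge looks the same in all three frames. Before letting go, I'll check that it's at the full 75 mm.

Run:
```python
from station import manip
from h import *
s=manip.snapshot("scene")
f=192/np.tan(np.radians(s["vertical_fov"]/2));Ri=R.from_quat(s["orientation"]).inv()
yaw=-.411;C=np.array([.536,-.1462,0]);Z=R.from_euler("z",yaw).as_matrix();O=C-Z@[-.02,0,0]
X,Y,k=165,160,10
im=cv2.resize(s["img"][Y:Y+50,X:X+75,::-1],None,fx=k,fy=k,interpolation=cv2.INTER_CUBIC)
im=np.clip((im/255.)**.6*255,0,255).astype(np.uint8)
def pr(p):
    c=Ri.apply(O+Z@np.array(p)-s["origin"]);return (int((c[0]/c[2]*f+s["cx"]-X+.5)*k),int((c[1]/c[2]*f+s["cy"]-Y+.5)*k))
for t,col in((.075,(0,0,255)),(.055,(0,255,255)),(.035,(0,255,0))):
    cv2.line(im,pr([-.1-t,-.069,.058]),pr([-.1-t,.069,.058]),col,1)
cv2.line(im,pr([-.1,-.1,.115]),pr([-.1,.1,.115]),(255,0,0),1)
cv2.imwrite("pics/t1.png",im)
```

```text
(no output)
```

View pics/t1.png

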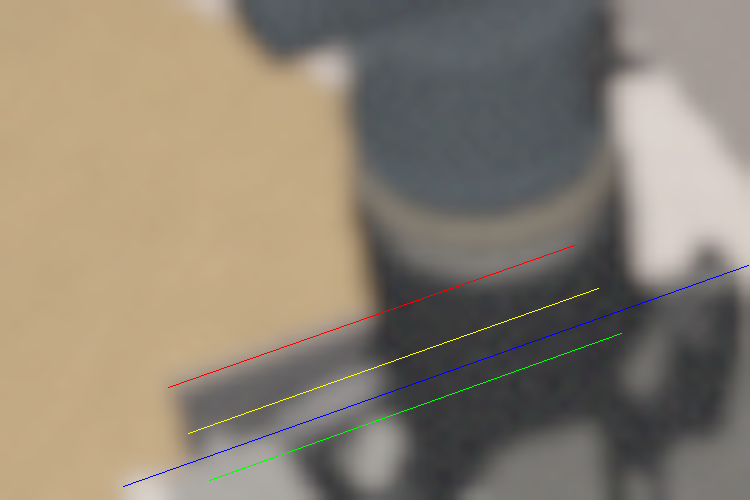

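The tray's front edge coincides with the predicted 75 mm line, so it's fully out. Lifting straight up.

>>> move_arm(deltas=[[[0,0,-0.003,0],[0,0,-0.008,0],[0,0,-0.015,0],[0,0,-0.025,0],[0,0,-0.04,0],[0,0,-0.06,0],[0,0,-0.08,0],[0,0,-0.1,0],[0,0,-0.12,0],[0,0,-0.14,0],[0,0,-0.155,0],[0,0,-0.16,0],[0,0,-0.16,0]]])

```text
t: 15.58
tcp_pos: [0.5355, -0.1454, 0.2528]
tool_rot: [-0.547, 0.837, -0.002, 0.001]
force: [-0.0, 0.2, -0.3]
finger_gap: 0.583
```

>>> move_arm(deltas=[[[0.01,0,0,0],[0.03,0,0,0],[0.055,0,0,0],[0.08,0,0,0],[0.11,0,0,0],[0.14,0,0,0],[0.17,0,0,0],[0.2,0,0,0],[0.23,0,0,0],[0.26,0,0,0],[0.28,0,0,0],[0.295,0,0,0],[0.3,0,0,0],[0.3,0,0,0]]])

```text
t: 16.75
tcp_pos: [0.4138, -0.4207, 0.2517]
tool_rot: [-0.546, 0.838, -0.001, 0.002]
force: [0.3, -0.2, 0.3]
finger_gap: 0.582
```

```bash
python3 w.py x1
python3 - <<'E'
from station import manip
import cv2
for n in("scene","top"): cv2.imwrite(f"pics/{n}_end.png",manip.snapshot(n)["img"][:,:,::-1])
E
```

```text
16.85 [ 0.4147656  -0.4189143   0.25216678] [-0.57814048  0.42874439  0.3445603 ]
```

View pics/x1.png

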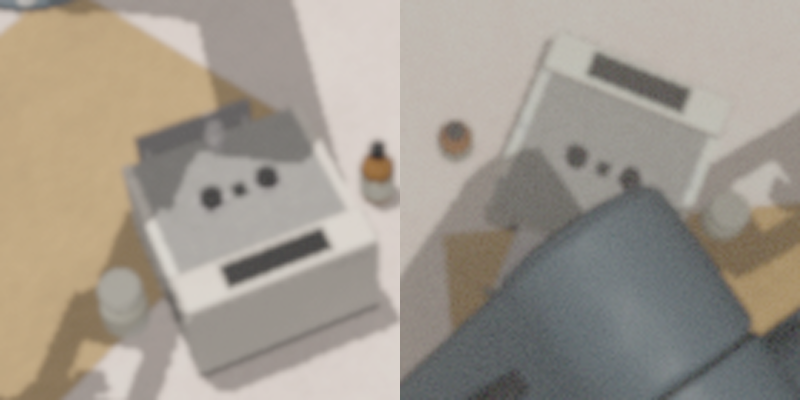

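View pics/top_end.png

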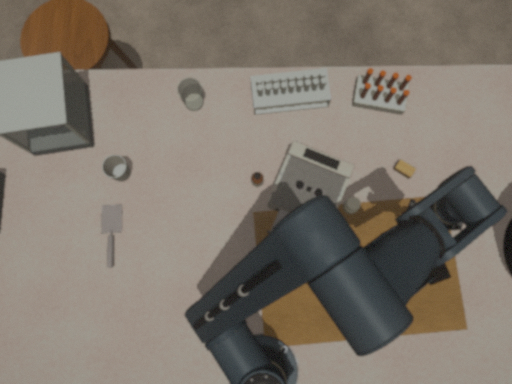

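Both round keys and the square key are up, the tray is out and the weight, jar and vial are in place. I'll move further off so the top camera can see the dish.

>>> move_arm(deltas=[[[0.01,0.005,0,0],[0.03,0.016,0,0],[0.055,0.029,0,0],[0.085,0.045,0,0],[0.115,0.061,0,0],[0.145,0.077,0,0],[0.175,0.093,0,0],[0.205,0.109,0,0],[0.23,0.123,0,0],[0.245,0.131,0,0],[0.249,0.133,0,0],[0.249,0.133,0,0]]])

```text
t: 17.95
tcp_pos: [0.1931, -0.5935, 0.2516]
tool_rot: [-0.547, 0.837, -0.002, 0.002]
force: [1.2, 0.3, 0.5]
finger_gap: 0.579
```

```bash
python3 w.py x2
```

```text
18.05 [ 0.19476579 -0.59216535  0.25165533] [-0.29437892  0.05229139 -0.08721411]
```

View pics/x2.png

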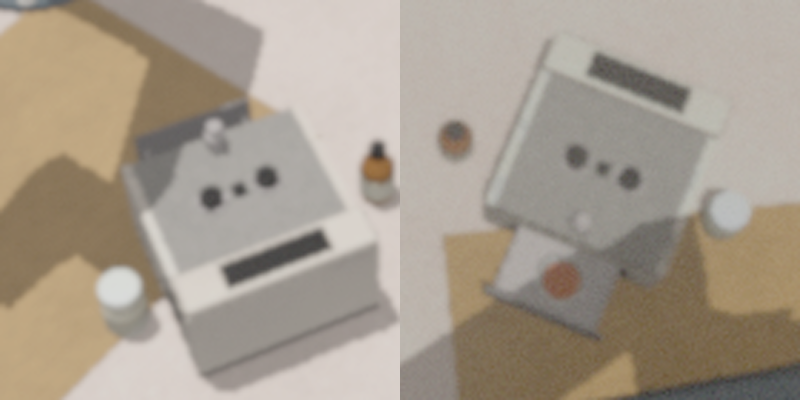

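The top view shows the tray fully out and the dish centred on it at crop (562,281). The keys are up and the weight is in place at (583,220). Handing in.

```bash
python3 -c "
from station import manip
print(manip.sign_off())"
```

```text
the job is handed in; nothing more can be done
None
```

The tray is out with the dish on it, and I handed the job in at about 18 s. The hand-in gives no verdict.

**What I did:** I pressed both round keys together with one fingertip on each. They reached their stops at about 10–13 N. I held them there for about 4.5 s, until the tray edge had stopped moving and matched the projected 75 mm line. Then I lifted straight up and moved clear.

**Last checks:**
- **Tray and dish:** the tray is fully out, and the dish sits centred on it in the top view.
- **Keys:** both round keys and the square key look up, judged by eye in the images.
- **Bystanders:** the weight, jar and vial are in place in the last close-ups. The spatula, cup and block look unmoved in the last full top view, where the arm partly covers the phone.
- **Arm:** it touches nothing, and the measured force is close to zero.

**What disagreed:**
- **Fingertip height:** the keys were reached with the tool point (TCP) at about 0.098 m. From the stated tip length I expected about 0.12–0.135 m, so I came down in small steps watching the force.
- **Camera views:** the two cameras placed the keys about 5–6 mm apart, so I aimed between them.

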